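# Bring the edge of a baking plate out over the end of the shelf

## Task

The thin dark baking plate lies flat on the low steel shelf, where nobody can get a finger under it. With the fingertips, push it along the shelf towards the end that has the wire cooling rack beside it, until about a third of its length (some 5 cm) sticks out past that end, and leave it there lying flat, steady and roughly straight along the shelf. Do not grip or lift the plate, and leave the tub, the shaker and the mug where they stand.

Things in the scene. Friction and masses are not known exactly. Their poses are not given: they have to be found in the camera images.
- ledge: Low steel shelf fixed on the bench, 400 mm long (y), 170 mm deep (x), flat top 90 mm above the bench, ends open (y = -200 and +200 mm). Along the far (+x) side a lip 10 mm thick stands 12 mm above the top (inner face at x = +75 mm); none at the near side. Origin at bench level under its middle; x points away from the robot, y along the shelf to the robot's left. Turned up to 0.25 rad.
- plate: Loose plain dark anodised aluminium baking plate, 110 mm (its x, across the shelf) by 160 mm (its y, along the shelf) by 6 mm thick, about 0.2 to 0.4 kg, lying flat on the shelf, near its middle. It slides with dry friction (1 to 3 N) and stays where the push stops. Origin at the centre of its underside.
- plate_left (a point): Middle of the plate's left (+y) 110 mm end edge, half-way up its thickness.
- plate_right (a point): Middle of the plate's right (-y) 110 mm end edge, half-way up its thickness.
- rack: Fixed wire cooling rack on the bench, 160 mm (x) by 180 mm (y), 25 mm high, beyond either the left or the right end of the shelf: it marks the end to push towards. Origin at bench level under its centre.
- tub: Loose open white plastic tub, 150 by 170 mm, 60 mm high, on the bench beyond the other end of the shelf; leave alone. Origin at the centre of its underside.
- shaker: Loose aluminium shaker can, 54 mm diameter, 100 mm high, standing on the bench behind the shelf (+x side); leave alone. Origin at the centre of its underside.
- mug: Loose white mug, 70 mm diameter, 80 mm high, with a handle, standing on the bench behind the shelf (+x side); leave alone. Origin at the centre of its underside.
Things that resemble listed ones, but are neither listed nor needed, are in the scene too. There is more than one size of the plate; the job needs the middle-sized.

How it is judged:
By the outcome, as a careful person would: the job done as asked, in the order asked, and still so for the second after the job is handed in, with the robot touching nothing.
It also fails if it takes over 50 s, if anything falls off the work surface, if the arm or the gripper's body presses on something with over 40 N, if the wrist force passes 120 N, or if a joint passes its speed limit or range.

## Robot

A 6-joint arm with a two-finger parallel gripper is mounted at the origin on the work surface. World frame = base frame: x ahead of the robot, y to its left, z up, the work surface at z = 0. Lengths are in m, angles in rad, forces in N, time in s.
With the tool pointing down it reaches from about 0.25 to 0.775 m from the base axis. Payload 4 kg.
Tool frame: the origin (TCP) lies on the centre line of the jaws, within the pads' length; the fingertips stand 25 mm ahead of it and the grasp point (between the pads) lies 6 mm ahead of it; z points along the fingers, y is the line along which they close (so a half turn about z gives the same grasp; the last joint's range is limited). The gripper opens to 94 mm and grips with 3 to 60 N. Pads are 16 mm wide; open, the fingers measure 119 mm over their backs; the gripper's body (75 mm by 177 mm) begins 78 mm behind the grasp point.
Start: joints at [1.08, 0.087, 1.371, -0, 1.684, -0.103], TCP at [0.208, 0.509, 0.194] pointing down, gripper open.
Joint ranges: [-3.1, 3.1], [-0.76, 2.03], [0.27, 2.55], [-1.08, 4.22], [0.17, 2.65], [-2.57, 2.57]. Speed limits (rad/s): [2.79, 2.79, 3.14, 3.14, 3.14, 3.14].

## Interface

Orientations are given as [roll, pitch, yaw] about the fixed x, y, z axes, in that order (R = Rz(yaw) Ry(pitch) Rx(roll)).
In Python, from bench import robot, imaging gives the robot as it stands. The module is installed in compiled form; this text tells all that it offers.
- The arm moves only by the tool drive_tool, never from a script. Its argument "series" is a list of rows, each a list of 3 entries, a list of its own where there are three numbers: the finger opening in m, from 0 to 0.094, then the shift along the tool's x, y, z in m, then the turn, a rotation vector about the tool's x, y, z in rad. A call has 1 to 5 rows; each row is the pose to reach, as a shift and turn from the pose commanded when the call began, along the tool's axes at that moment; what a row does not reach only later rows make up. A row lasts 1/8 s, in which the tool goes at most 62.5 mm and 10.7 degrees, less where a joint would pass 70% of its speed; a pose out of reach is approached as far as the arm can. A call with a gripper value outside its range is refused whole. The fingers move at their own pace and stop on an object; the grip force is fixed at half the most. Time passes only in rows, so rows that repeat a pose let the fingers close. It gives the time, the measured TCP pose, the force, the opening and the grip force at its end, in the units of the state.
- robot.get_obs(): the state, without advancing time (a new reading comes with each control period).
- imaging.snapshot(name): name is "scene" or "side" or "wrist"; returns the picture (384x512x3 uint8, red, green, blue); there is no depth.
- imaging.get_calibration(name): a dict with "intrinsics" (3x3 intrinsics, pixels), "position" and "rotation" of the camera in the world. Camera axes: x right, y up, looking along -z (the intrinsics and any distortion apply to the point x, -y, -z); pixel columns grow to the right and rows downward; lengths in m; the calibration is good to about 2 mm. A picture is of the moment at which its call begins: read the wrist's pose just before it. get_calibration takes no time and is no camera call; for the wrist camera it gives the pose at the moment of the call.
- robot.close_job(): hands the job in; it is judged then, once.
The state is a dict: "time": time; "joint_positions": joint angles; "qvel": joint speeds; "joint_torque": joint torques, N m; "tool_pos": TCP position; "ee_rot": TCP orientation; "wrist_force": force on the tool from outside, world axes, zero at the start; "wrist_torque": the same for the moment, N m; "width": finger opening in m; "finger_force": force on a finger pad.
Only numpy, scipy, OpenCV 4.12 (cv2) and the standard library are available. Lean on these libraries where they do the work, as an engineer would, in place of code of your own. Each camera call takes 0.05 s, during which the arm holds its last target. There are 200 camera calls.

## Working session

There is one attempt and no reset: what is moved stays moved. The work goes in short steps, Python scripts to look and compute and a tool call to move; the robot and the scene stay as the last step left them, time stands still between calls to the robot, and variables do not carry over. Pictures are saved under pics/ and viewed, at most 10 in all, crops included, and the job is handed in when it is done.

Besides the shell and the picture viewer there is one more tool, called by a JSON object that holds its "name" and its "arguments". drive_tool: Moves the arm, as the interface text tells. Its arguments: {"type":"object","properties":{"series":{"type":"array"}},"required":["series"]}

```bash
mkdir -p pics; python3 - <<'E'
from bench import robot, imaging
import cv2,numpy as np
for n in("scene","side"):
    im=imaging.snapshot(n); cv2.imwrite(f"pics/{n}0.png",im[:,:,::-1])
    c=imaging.get_calibration(n); print(n,{k:np.round(v,4).tolist() if not isinstance(v,str) else v for k,v in c.items()})
o=robot.get_obs(); print(o["tool_pos"],o["ee_rot"],o["time"])
E
```

```text
scene {'intrinsics': [[479.9352, 0.0, 261.5765], [0.0, 479.9352, 199.5964], [0.0, 0.0, 1.0]], 'position': [1.3641, -0.0304, 1.1404], 'rotation': [0.671, 0.0077, 1.4981]}
side {'intrinsics': [[491.5814, 0.0, 251.2088], [0.0, 491.5814, 184.0382], [0.0, 0.0, 1.0]], 'position': [0.2069, -0.8689, 0.9748], 'rotation': [0.8072, 0.0156, -0.3659]}
[0.2077478  0.50870195 0.19334978] [-3.13964315e+00 -1.75062257e-04  2.75381087e+00] 0.1
```

View pics/scene0.png

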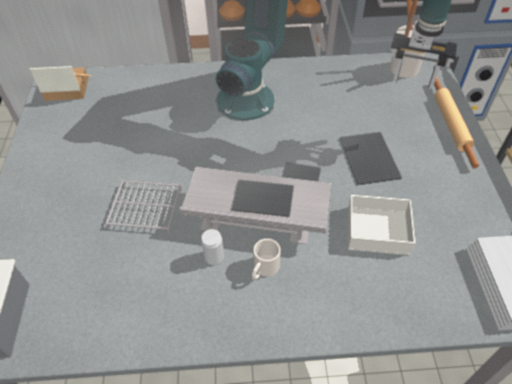

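View pics/side0.png

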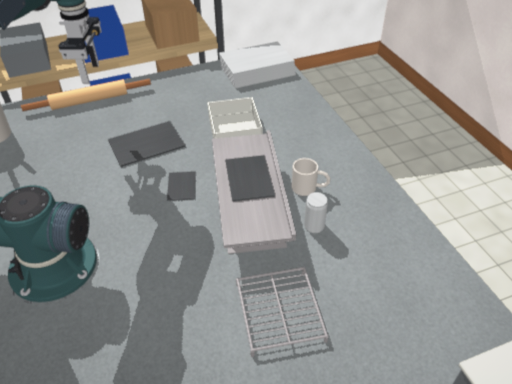

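The scene view shows the shelf at about (258,198), the plate on it at (263,198), and the rack at its −y end, (143,206). The tub is at the +y end, (381,225). The shaker (212,247) and mug (266,257) stand behind the shelf. The side view agrees, with the plate at (249,178) and the rack at (282,310). So I push towards −y.

```bash
cat > h.py <<'E'
import cv2,numpy as np
from scipy.spatial.transform import Rotation as R
from bench import robot, imaging
def ray(n,uv,z,c=None):
    c=c or imaging.get_calibration(n); K=np.array(c["intrinsics"]); p=np.array(c["position"])
    uv=np.atleast_2d(np.array(uv,float)); d=np.c_[uv,np.ones(len(uv))]@np.linalg.inv(K).T*[1,-1,-1]
    r=np.array(c["rotation"]); Rm=r if r.shape==(3,3) else R.from_euler("xyz",r).as_matrix()
    d=d@Rm.T; return p+d*((z-p[2])/d[:,2])[:,None]
def plate(im,box,thr=75):
    x0,y0,x1,y1=box; g=cv2.cvtColor(im,cv2.COLOR_RGB2GRAY)[y0:y1,x0:x1]
    m=cv2.morphologyEx((g<thr).astype(np.uint8),cv2.MORPH_OPEN,np.ones((3,3)))
    c=max(cv2.findContours(m,0,1)[0],key=cv2.contourArea); h=cv2.convexHull(c)
    q=cv2.approxPolyN(h,4,-1,True).reshape(-1,2); return q+[x0,y0],cv2.contourArea(c)
def fit(q3):
    q=q3[:,:2]; c=q.mean(0); r=cv2.minAreaRect((q*1000).astype(np.float32))
    return c,r
E
python3 - <<'E'
from h import *
np.set_printoptions(precision=4,suppress=True)
for n,box in(("scene",(215,172,310,222)),("side",(215,145,285,210))):
    im=cv2.imread(f"pics/{n}0.png")[:,:,::-1].copy()
    for thr in(60,75,90):
        q,a=plate(im,box,thr); P=ray(n,q,.096); print(n,thr,a,q.tolist()); 
    q,a=plate(im,box,75);P=ray(n,q,.096);print(P[:,:2],P[:,:2].mean(0),np.linalg.norm(np.roll(P,1,0)-P,axis=1))
for n,uv in(("scene",[(193,171),(331,183)]),("side",[(215,136),(228,244)])): print(n,ray(n,uv,.09))
s=cv2.imread("pics/scene0.png")[150:250,170:345]; t=cv2.imread("pics/side0.png")[120:270,200:340]
cv2.imwrite("pics/z.png",np.hstack([cv2.resize(s,(525,300),interpolation=2),cv2.resize(t,(280,300),interpolation=2)])[:,:800])
E
```

```text
Traceback (most recent call last):
  File "h.py", line 12, in plate
    c=max(cv2.findContours(m,0,1)[0],key=cv2.contourArea); h=cv2.convexHull(c)
ValueError: max() iterable argument is empty
```

```bash
sed -i 's/^    m=cv2.morph.*/    thr,m=cv2.threshold(g,0,1,cv2.THRESH_BINARY_INV+cv2.THRESH_OTSU); m=cv2.morphologyEx(m,cv2.MORPH_OPEN,np.ones((3,3)))/' h.py
python3 - <<'E'
from h import *
np.set_printoptions(precision=4,suppress=True)
for n,box in(("scene",(230,178,297,219)),("side",(219,150,281,205))):
    im=cv2.imread(f"pics/{n}0.png")[:,:,::-1].copy()
    q,a=plate(im,box);P=ray(n,q,.096);print(n,a,q.tolist(),P[:,:2],P[:,:2].mean(0),np.linalg.norm(np.roll(P,1,0)-P,axis=1))
for n,uv in(("scene",[(193,171),(331,183)]),("side",[(215,136),(228,244)])): print(n,ray(n,uv,.09))
s=cv2.imread("pics/scene0.png")[150:250,170:345]; t=cv2.imread("pics/side0.png")[120:270,200:340]
cv2.imwrite("pics/z.png",np.hstack([cv2.resize(s,(525,300),interpolation=2),cv2.resize(t,(275,300),interpolation=2)]))
E
```

```text
Traceback (most recent call last):
  File "h.py", line 13, in plate
    q=cv2.approxPolyN(h,4,-1,True).reshape(-1,2); return q+[x0,y0],cv2.contourArea(c)
      ~~~~~~~~~~~~~~~^^^^^^^^^^^^^
cv2.error: OpenCV(4.12.0) :-1: error: (-5:Bad argument) in function 'approxPolyN'
> Overload resolution failed:
>  - Argument 'epsilon_percentage' must be float, not bool
>  - Argument 'epsilon_percentage' must be float, not bool
```

```bash
sed -i 's/approxPolyN(h,4,-1,True)/approxPolyN(h,4)/' h.py
python3 - <<'E'
from h import *
np.set_printoptions(precision=4,suppress=True)
for n,box in(("scene",(230,178,297,219)),("side",(219,150,281,205))):
    im=cv2.imread(f"pics/{n}0.png")[:,:,::-1].copy()
    q,a=plate(im,box);P=ray(n,q,.096);print(n,a,q.tolist(),P[:,:2],P[:,:2].mean(0),np.linalg.norm(np.roll(P,1,0)-P,axis=1))
for n,uv in(("scene",[(193,171),(331,183)]),("side",[(215,136),(228,244)])): print(n,ray(n,uv,.09))
s=cv2.imread("pics/scene0.png")[150:250,170:345]; t=cv2.imread("pics/side0.png")[120:270,200:340]
cv2.imwrite("pics/z.png",np.hstack([cv2.resize(s,(525,300),interpolation=2),cv2.resize(t,(275,300),interpolation=2)]))
E
```

```text
scene 1751.5 [[293, 184], [289, 217], [230, 211], [238, 180]] [[ 0.4869  0.1152]
 [ 0.6021  0.0912]
 [ 0.5693 -0.067 ]
 [ 0.4594 -0.0406]] [0.5295 0.0247] [0.1581 0.1177 0.1616 0.113 ]
side 1743.0 [[276, 197], [232, 202], [225, 159], [264, 155]] [[ 0.5635 -0.074 ]
 [ 0.4549 -0.0493]
 [ 0.4914  0.1124]
 [ 0.5966  0.0881]] [0.5266 0.0193] [0.1654 0.1113 0.1658 0.1079]
scene [[ 0.4089 -0.171   0.09  ]
 [ 0.4868  0.2251  0.09  ]]
side [[ 0.4993  0.2268  0.09  ]
 [ 0.4032 -0.168   0.09  ]]
```

View pics/z.png

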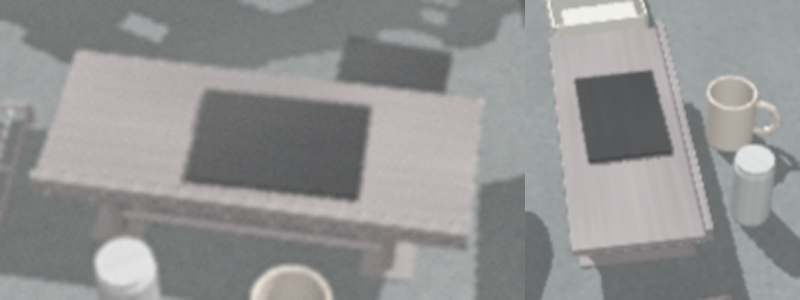

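Both views fit a 160 × 110 plate: centre (0.528, 0.022), yaw about −0.20. The shelf's yaw is about −0.21, and the plate's front is about 130 mm from the right end, so it has to travel about 180 mm. I'll push with two spread fingertips. First move: go above the spot behind the plate's left end and turn.

{"name": "drive_tool", "arguments": {"series": [[0.07,[-0.05,-0.025,0],[0,0,0.15]],[0.07,[-0.1,-0.05,0],[0,0,0.3]],[0.07,[-0.15,-0.073,0],[0,0,0.45]],[0.07,[-0.2,-0.097,0],[0,0,0.6]],[0.07,[-0.25,-0.121,0],[0,0,0.75]]]}}

```text
time: 0.72
tool_pos: [0.3944, 0.301, 0.1939]
ee_rot: [-3.141, -0.0, 1.999]
wrist_force: [0.2, -0.0, -0.3]
width: 0.07
finger_force: 0.0
```

{"name": "drive_tool", "arguments": {"series": [[0.07,[-0.052,0.017,0],[0,0,0.16]],[0.07,[-0.104,0.033,0],[0,0,0.32]],[0.07,[-0.156,0.05,0],[0,0,0.48]],[0.07,[-0.2,0.064,0],[0,0,0.642]],[0.07,[-0.223,0.071,0],[0,0,0.642]]]}}

```text
time: 1.35
tool_pos: [0.5524, 0.1282, 0.1934]
ee_rot: [-3.14, 0.0, 1.362]
wrist_force: [-0.4, -0.1, 0.0]
width: 0.0705
finger_force: 0.0
```

```bash
python3 - <<'E'
from h import *
o=robot.get_obs(); c=imaging.get_calibration("wrist"); im=imaging.snapshot("wrist")
cv2.imwrite("pics/w1.png",im[:,:,::-1]); print(o["tool_pos"],o["ee_rot"],c)
E
```

```text
[0.55244827 0.12820291 0.19344353] [-3.13995009e+00  4.27046592e-04  1.36150317e+00] {'intrinsics': array([[330.76361663,   0.        , 259.37157017],
       [  0.        , 330.76361663, 190.45370778],
       [  0.        ,   0.        ,   1.        ]]), 'position': array([0.56751947, 0.19393559, 0.384125  ]), 'rotation': array([-0.23715269,  0.00202689, -0.20945711])}
```

View pics/w1.png

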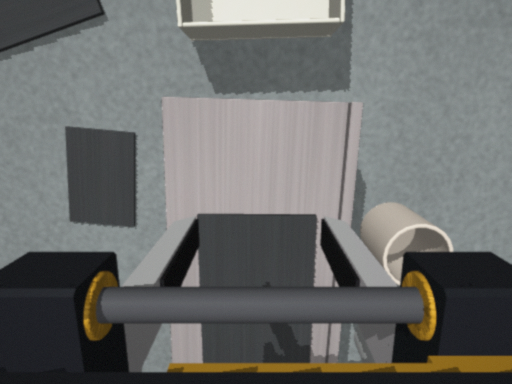

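The wrist view shows the plate's left edge at row 214, from column 198 to 317. The shelf's left end is at row 98–102, columns 163 to 360, and the shelf looks parallel to the image columns.

```bash
cat >> h.py <<'E'
def wcal(): # wrist, as of shot w1
    return dict(intrinsics=[[330.7636,0,259.3716],[0,330.7636,190.4537],[0,0,1]],position=[.5675195,.1939356,.384125],rotation=[-.2371527,.0020269,-.2094571])
E
python3 - <<'E'
from h import *
np.set_printoptions(precision=4,suppress=True)
c=wcal(); P=ray("",[(198,214),(317,214)],.096,c); S=ray("",[(163,98),(349,101),(172,361)],.09,c)
a=.21; M=np.array([[np.cos(a),-np.sin(a)],[np.sin(a),np.cos(a)]])
print("plate",P[:,:2],P[:,:2]@M.T); print("shelf",S[:,:2],S[:,:2]@M.T); print("tcp",M@[.5524,.1282])
d=S[0]-S[2]; print("shelf yaw",-np.arctan2(d[0],d[1])); d=P[1]-P[0]; print("plate yaw",np.arctan2(d[1],d[0]))
E
```

```text
plate [[0.4931 0.1159]
 [0.5993 0.0934]] [[0.4581 0.2162]
 [0.5666 0.2163]]
shelf [[ 0.4883  0.2214]
 [ 0.6438  0.1858]
 [ 0.4246 -0.036 ]] [[0.4314 0.3184]
 [0.5909 0.316 ]
 [0.4228 0.0533]]
tcp [0.5135 0.2405]
shelf yaw -0.24240531284756994
plate yaw -0.20881180339100755
```

{"name": "drive_tool", "arguments": {"series": [[0.07,[0,0,0.04],[0,0,0.012]],[0.07,[0,0,0.06],[0,0,0.012]],[0.07,[0,0,0.07],[0,0,0.012]],[0.07,[0,0,0.0755],[0,0,0.012]],[0.07,[0,0,0.0755],[0,0,0.012]]]}}

```text
time: 2.02
tool_pos: [0.5517, 0.1305, 0.1194]
ee_rot: [3.141, -0.0, 1.351]
wrist_force: [0.3, 0.5, 0.2]
width: 0.07
finger_force: 0.0
```

{"name": "drive_tool", "arguments": {"series": [[0.07,[0,0,0.0015],[0,0,0]],[0.07,[0,0,0.0015],[0,0,0]]]}}

```text
time: 2.28
tool_pos: [0.552, 0.1301, 0.118]
ee_rot: [3.141, -0.001, 1.35]
wrist_force: [0.0, 0.1, 0.9]
width: 0.0699
finger_force: 0.0
```

{"name": "drive_tool", "arguments": {"series": [[0.07,[-0.01,0,0],[0,0,0]],[0.07,[-0.018,0,0],[0,0,0]],[0.07,[-0.026,0,0],[0,0,0]],[0.07,[-0.034,0,0],[0,0,0]],[0.07,[-0.042,0,0],[0,0,0]]]}}

```text
time: 2.9
tool_pos: [0.5424, 0.0884, 0.1174]
ee_rot: [3.142, -0.0, 1.35]
wrist_force: [-0.5, 0.1, -0.1]
width: 0.0701
finger_force: 0.0
```

The wrist shows no push force, so I'll check for contact.

```bash
python3 - <<'E'
from h import *
print(robot.get_obs()["wrist_force"],robot.get_obs()["tool_pos"],imaging.get_calibration("wrist"))
w=imaging.snapshot("wrist"); s=imaging.snapshot("scene"); t=imaging.snapshot("side")
print(robot.get_obs()["wrist_force"])
cv2.imwrite("pics/w2.png",np.hstack([w,cv2.resize(s[150:250,170:310],(280,200),interpolation=2).repeat(1,0) if 0 else cv2.resize(s[150:246,180:250+60],(280,384)),])[:,:,::-1])
E
```

```text
[-0.52606861  0.12853666 -0.13049609] [0.54236047 0.08835486 0.11738847] {'intrinsics': array([[330.76361663,   0.        , 259.37157017],
       [  0.        , 330.76361663, 190.45370778],
       [  0.        ,   0.        ,   1.        ]]), 'position': array([0.55787001, 0.15389563, 0.30813253]), 'rotation': array([-0.23663494,  0.00030971, -0.22137583])}
[ 0.35059722 -0.36933175 -0.53140522]
```

View pics/w2.png

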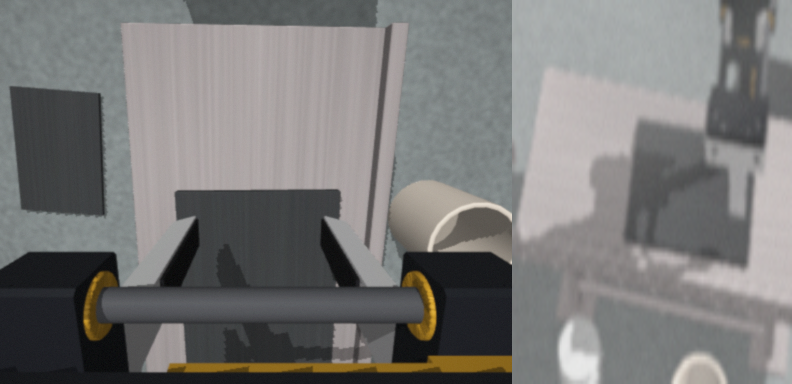

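The plate's edge is at row 190, columns 177–340. The fingertips show at about row 220, on the plate's side of that edge, so they may be riding on top of it.

```bash
python3 - <<'E'
from h import *
np.set_printoptions(precision=4,suppress=True)
c=dict(wcal(),position=[.55787,.1538956,.3081325],rotation=[-.2366,.00031,-.22138])
a=.22; M=np.array([[np.cos(a),-np.sin(a)],[np.sin(a),np.cos(a)]])
P=ray("",[(177,191),(340,190)],.096,c);print(P[:,:2]@M.T, M@[.5424,.0884],P[1]-P[0])
S=ray("",[(123,25),(388,27),(134,244),(384,130)],.09,c);print(S[:,:2]@M.T)
K=np.array(c["intrinsics"]);Rm=R.from_euler("xyz",c["rotation"]).as_matrix()
for z in(.0924,.1174,.14):
  for y in(.035,):
    p=np.array([.5424,.0884,z])+y*np.array([np.cos(a),-np.sin(a),0]); q=Rm.T@(p-c["position"])*[1,-1,-1]; q=K@q; print(z,q[:2]/q[2])
E
```

```text
[[0.4563 0.2205]
 [0.5639 0.221 ]] [0.51   0.2046] [ 0.1051 -0.0229  0.    ]
[[0.4283 0.3225]
 [0.5888 0.3211]
 [0.4221 0.1806]
 [0.5917 0.2596]]
0.0924 [309.7703 212.1757]
0.1174 [315.8462 224.4348]
0.14 [322.7572 238.3788]
```

The plate hasn't moved and the fingers are past its edge without force, so the tips are hovering just above it. The tool must really be a few mm higher than it reads. I'll back off and find the shelf top by touch.

{"name": "drive_tool", "arguments": {"series": [[0.07,[0.02,0,0],[0,0,0]],[0.07,[0.042,0,0],[0,0,0]],[0.07,[0.042,0,0],[0,0,0]],[0.07,[0.042,0,0.0015],[0,0,0]],[0.07,[0.042,0,0.0015],[0,0,0]]]}}

```text
time: 3.68
tool_pos: [0.5515, 0.1298, 0.1156]
ee_rot: [-3.141, 0.0, 1.35]
wrist_force: [-0.9, -0.1, 0.5]
width: 0.0703
finger_force: 0.0
```

{"name": "drive_tool", "arguments": {"series": [[0.07,[0,0,0.001],[0,0,0]],[0.07,[0,0,0.001],[0,0,0]]]}}

```text
time: 3.92
tool_pos: [0.5516, 0.1296, 0.1148]
ee_rot: [-3.141, -0.0, 1.349]
wrist_force: [-0.3, 0.5, 0.0]
width: 0.0701
finger_force: 0.0
```

{"name": "drive_tool", "arguments": {"series": [[0.07,[0,0,0.001],[0,0,0]],[0.07,[0,0,0.001],[0,0,0]]]}}

```text
time: 4.18
tool_pos: [0.5516, 0.1299, 0.1138]
ee_rot: [-3.142, -0.0, 1.35]
wrist_force: [0.2, 0.7, 0.0]
width: 0.07
finger_force: 0.0
```

{"name": "drive_tool", "arguments": {"series": [[0.07,[0,0,0.001],[0,0,0]],[0.07,[0,0,0.001],[0,0,0]]]}}

```text
time: 4.42
tool_pos: [0.5516, 0.13, 0.1128]
ee_rot: [-3.141, -0.0, 1.35]
wrist_force: [-0.1, -0.5, 0.5]
width: 0.0701
finger_force: 0.0
```

{"name": "drive_tool", "arguments": {"series": [[0.07,[0,0,0.001],[0,0,0]],[0.07,[0,0,0.001],[0,0,0]]]}}

```text
time: 4.68
tool_pos: [0.5516, 0.13, 0.1118]
ee_rot: [-3.141, -0.0, 1.35]
wrist_force: [0.3, 0.5, -0.3]
width: 0.0703
finger_force: 0.0
```

{"name": "drive_tool", "arguments": {"series": [[0.07,[0,0,0.001],[0,0,0]],[0.07,[0,0,0.001],[0,0,0]]]}}

```text
time: 4.92
tool_pos: [0.5516, 0.13, 0.1108]
ee_rot: [-3.141, 0.0, 1.35]
wrist_force: [0.1, 0.9, 0.0]
width: 0.0701
finger_force: 0.0
```

{"name": "drive_tool", "arguments": {"series": [[0.07,[0,0,0.001],[0,0,0]],[0.07,[0,0,0.001],[0,0,0]]]}}

```text
time: 5.18
tool_pos: [0.5516, 0.13, 0.1097]
ee_rot: [-3.141, 0.0, 1.35]
wrist_force: [0.1, 0.3, 0.2]
width: 0.0701
finger_force: 0.0
```

{"name": "drive_tool", "arguments": {"series": [[0.07,[0,0,0.001],[0,0,0]],[0.07,[0,0,0.001],[0,0,0]]]}}

```text
time: 5.42
tool_pos: [0.5516, 0.13, 0.1088]
ee_rot: [-3.141, -0.0, 1.35]
wrist_force: [-0.3, 0.7, 0.1]
width: 0.0697
finger_force: 0.0
```

{"name": "drive_tool", "arguments": {"series": [[0.07,[0,0,0.001],[0,0,0]],[0.07,[0,0,0.001],[0,0,0]]]}}

```text
time: 5.68
tool_pos: [0.5516, 0.13, 0.1078]
ee_rot: [-3.141, -0.0, 1.35]
wrist_force: [-0.9, 0.1, 0.1]
width: 0.07
finger_force: 0.0
```

```bash
python3 - <<'E'
from h import *
o=robot.get_obs();print(o["wrist_force"],o["tool_pos"],o["joint_torque"])
c=imaging.get_calibration("side");t=imaging.snapshot("side");w=imaging.snapshot("wrist")
t=cv2.resize(t[90:230,190:300],(440,560),interpolation=2); w=cv2.resize(w[150:384,100:420],(350,256))
o=np.zeros((560,790,3),np.uint8);o[:,:440]=t;o[:256,440:]=w
cv2.imwrite("pics/w3.png",o[:,:,::-1])
E
```

```text
[-0.87693943  0.08763824  0.11900102] [0.55163232 0.13001573 0.10777728] [-1.47772505e-03 -3.61727571e+01 -2.94657791e+01  7.53476797e-02
 -1.52868958e-02  3.94792687e-05]
```

View pics/w3.png

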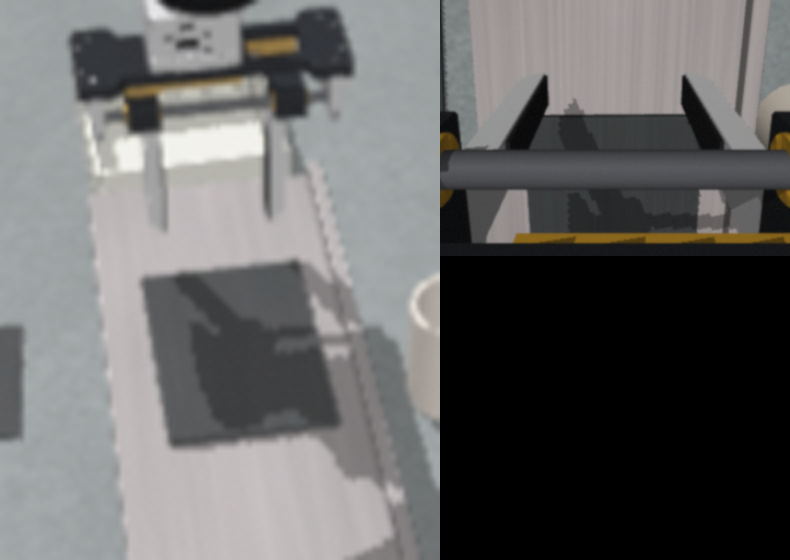

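The tips at side-view pixels (230,147) and (257,144) are visibly short of the plate. I'll compute their height from that view.

```bash
python3 - <<'E'
from h import *
np.set_printoptions(precision=4,suppress=True)
a=.22; M=np.array([[np.cos(a),-np.sin(a)],[np.sin(a),np.cos(a)]])
print("tcp",M@[.5516,.130])
for z in(.085,.09,.1,.11,.12): print(z,(ray("side",[(230,147.5),(257,144)],z)[:,:2]@M.T).round(4).tolist())
print("plate edge",ray("side",[(226,159),(264.5,155.5)],.096)[:,:2]@M.T)
E
```

```text
tcp [0.5099 0.2472]
0.085 [[0.4753, 0.2771], [0.5533, 0.28]]
0.09 [[0.4748, 0.271], [0.5524, 0.2739]]
0.1 [[0.4738, 0.2589], [0.5506, 0.2618]]
0.11 [[0.4729, 0.2468], [0.5488, 0.2496]]
0.12 [[0.472, 0.2346], [0.547, 0.2374]]
plate edge [[0.4578 0.2165]
 [0.564  0.2139]]
```

Cross-checking the side and wrist views puts the fingertips about level with the TCP, roughly 0.107–0.11. That is about 25 mm higher than nominal, and it explains the missing contact. I'll keep going down by touch, in small steps.

{"name": "drive_tool", "arguments": {"series": [[0.07,[0,0,0.002],[0,0,0]],[0.07,[0,0,0.004],[0,0,0]],[0.07,[0,0,0.005],[0,0,0]],[0.07,[0,0,0.005],[0,0,0]]]}}

```text
time: 6.28
tool_pos: [0.5516, 0.13, 0.1027]
ee_rot: [-3.141, 0.0, 1.35]
wrist_force: [0.2, -0.1, -0.7]
width: 0.0698
finger_force: 0.0
```

{"name": "drive_tool", "arguments": {"series": [[0.07,[0,0,0.001],[0,0,0]],[0.07,[0,0,0.002],[0,0,0]],[0.07,[0,0,0.002],[0,0,0]]]}}

```text
time: 6.65
tool_pos: [0.5516, 0.13, 0.1008]
ee_rot: [-3.141, -0.0, 1.35]
wrist_force: [0.5, -0.4, 0.6]
width: 0.0698
finger_force: 0.0
```

{"name": "drive_tool", "arguments": {"series": [[0.07,[0,0,0.001],[0,0,0]],[0.07,[0,0,0.002],[0,0,0]],[0.07,[0,0,0.002],[0,0,0]]]}}

```text
time: 7.02
tool_pos: [0.5516, 0.13, 0.0988]
ee_rot: [-3.141, 0.0, 1.35]
wrist_force: [0.1, -0.3, -0.1]
width: 0.07
finger_force: 0.0
```

{"name": "drive_tool", "arguments": {"series": [[0.07,[0,0,0.001],[0,0,0]],[0.07,[0,0,0.002],[0,0,0]],[0.07,[0,0,0.002],[0,0,0]]]}}

```text
time: 7.4
tool_pos: [0.5516, 0.13, 0.0967]
ee_rot: [-3.141, 0.0, 1.35]
wrist_force: [0.0, 0.5, -0.2]
width: 0.0699
finger_force: 0.0
```

{"name": "drive_tool", "arguments": {"series": [[0.07,[0,0,0.001],[0,0,0]],[0.07,[0,0,0.0015],[0,0,0]],[0.07,[0,0,0.0015],[0,0,0]]]}}

```text
time: 7.78
tool_pos: [0.5516, 0.13, 0.0953]
ee_rot: [-3.141, -0.0, 1.35]
wrist_force: [-1.3, -0.3, 0.3]
width: 0.0699
finger_force: 0.0
```

{"name": "drive_tool", "arguments": {"series": [[0.07,[0,0,0.001],[0,0,0]],[0.07,[0,0,0.0015],[0,0,0]],[0.07,[0,0,0.0015],[0,0,0]]]}}

```text
time: 8.15
tool_pos: [0.5516, 0.13, 0.0938]
ee_rot: [-3.141, -0.0, 1.35]
wrist_force: [-0.1, -0.3, 1.5]
width: 0.0699
finger_force: 0.0
```

{"name": "drive_tool", "arguments": {"series": [[0.07,[0,0,0.001],[0,0,0]],[0.07,[0,0,0.001],[0,0,0]]]}}

```text
time: 8.4
tool_pos: [0.5516, 0.13, 0.0927]
ee_rot: [-3.141, -0.0, 1.35]
wrist_force: [-0.8, 0.1, 0.9]
width: 0.0698
finger_force: 0.0
```

{"name": "drive_tool", "arguments": {"series": [[0.07,[0,0,0.001],[0,0,0]],[0.07,[0,0,0.001],[0,0,0]]]}}

```text
time: 8.65
tool_pos: [0.5516, 0.13, 0.0918]
ee_rot: [-3.141, 0.0, 1.35]
wrist_force: [0.2, 0.2, 0.9]
width: 0.0699
finger_force: 0.0
```

{"name": "drive_tool", "arguments": {"series": [[0.07,[0,0,0.001],[0,0,0]],[0.07,[0,0,0.001],[0,0,0]]]}}

```text
time: 8.9
tool_pos: [0.5516, 0.13, 0.0908]
ee_rot: [-3.141, -0.0, 1.35]
wrist_force: [-0.2, -0.3, 0.7]
width: 0.0698
finger_force: 0.0
```

{"name": "drive_tool", "arguments": {"series": [[0.07,[0,0,0.001],[0,0,0]],[0.07,[0,0,0.001],[0,0,0]]]}}

```text
time: 9.15
tool_pos: [0.5516, 0.13, 0.0898]
ee_rot: [-3.141, -0.0, 1.35]
wrist_force: [0.6, -0.0, 0.2]
width: 0.0702
finger_force: 0.0
```

```bash
python3 - <<'E'
from h import *
t=imaging.snapshot("side");print(robot.get_obs()["wrist_force"])
cv2.imwrite("pics/w4.png",cv2.resize(t[110:210,200:300],(600,600),interpolation=2)[:,:,::-1])
E
```

```text
[0.83837649 0.21414003 0.83330504]
```

View pics/w4.png

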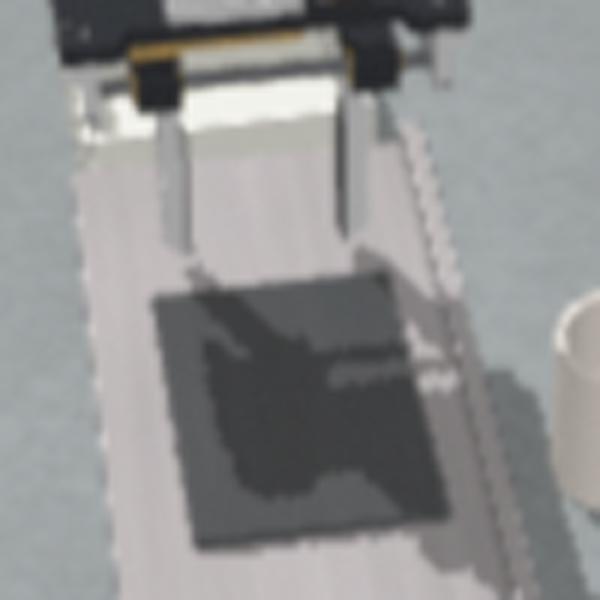

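The tips are at side-view pixels (230,152) and (257,150). Their shadow starts a few pixels below, so they are still about 7–10 mm above the shelf. Going further down.

{"name": "drive_tool", "arguments": {"series": [[0.07,[0,0,0.001],[0,0,0]],[0.07,[0,0,0.002],[0,0,0]],[0.07,[0,0,0.003],[0,0,0]],[0.07,[0,0,0.003],[0,0,0]]]}}

```text
time: 9.7
tool_pos: [0.5516, 0.13, 0.0867]
ee_rot: [-3.141, 0.0, 1.35]
wrist_force: [1.1, -0.0, 0.4]
width: 0.0695
finger_force: 0.0
```

{"name": "drive_tool", "arguments": {"series": [[0.07,[0,0,0.001],[0,0,0]],[0.07,[0,0,0.0015],[0,0,0]],[0.07,[0,0,0.0015],[0,0,0]]]}}

```text
time: 10.07
tool_pos: [0.5516, 0.13, 0.0853]
ee_rot: [-3.141, -0.0, 1.35]
wrist_force: [0.9, -0.0, 0.5]
width: 0.0698
finger_force: 0.0
```

{"name": "drive_tool", "arguments": {"series": [[0.07,[0,0,0.001],[0,0,0]],[0.07,[0,0,0.001],[0,0,0]]]}}

```text
time: 10.32
tool_pos: [0.5516, 0.13, 0.0842]
ee_rot: [-3.141, -0.0, 1.35]
wrist_force: [0.4, 0.2, 0.0]
width: 0.0701
finger_force: 0.0
```

{"name": "drive_tool", "arguments": {"series": [[0.07,[0,0,0.001],[0,0,0]],[0.07,[0,0,0.001],[0,0,0]]]}}

```text
time: 10.58
tool_pos: [0.5516, 0.13, 0.0833]
ee_rot: [-3.141, -0.0, 1.35]
wrist_force: [0.1, -0.8, 0.8]
width: 0.0702
finger_force: 0.0
```

{"name": "drive_tool", "arguments": {"series": [[0.07,[0,0,0.001],[0,0,0]],[0.07,[0,0,0.001],[0,0,0]]]}}

```text
time: 10.82
tool_pos: [0.5516, 0.13, 0.0822]
ee_rot: [-3.141, -0.0, 1.35]
wrist_force: [0.2, 0.1, 0.2]
width: 0.0702
finger_force: 0.0
```

{"name": "drive_tool", "arguments": {"series": [[0.07,[0,0,0.001],[0,0,0]],[0.07,[0,0,0.001],[0,0,0]]]}}

```text
time: 11.08
tool_pos: [0.5516, 0.13, 0.0813]
ee_rot: [-3.142, -0.0, 1.35]
wrist_force: [-0.7, 0.3, 0.5]
width: 0.07
finger_force: 0.0
```

{"name": "drive_tool", "arguments": {"series": [[0.07,[0,0,0.001],[0,0,0]],[0.07,[0,0,0.001],[0,0,0]]]}}

```text
time: 11.32
tool_pos: [0.5516, 0.13, 0.0803]
ee_rot: [-3.141, -0.0, 1.35]
wrist_force: [-0.4, -0.1, -0.1]
width: 0.07
finger_force: 0.0
```

{"name": "drive_tool", "arguments": {"series": [[0.07,[0,0,0.001],[0,0,0]],[0.07,[0,0,0.001],[0,0,0]]]}}

```text
time: 11.58
tool_pos: [0.5516, 0.13, 0.0793]
ee_rot: [-3.141, -0.0, 1.35]
wrist_force: [-0.5, 0.2, 0.0]
width: 0.0704
finger_force: 0.0
```

{"name": "drive_tool", "arguments": {"series": [[0.07,[0,0,0.001],[0,0,0]],[0.07,[0,0,0.001],[0,0,0]]]}}

```text
time: 11.82
tool_pos: [0.5518, 0.13, 0.0792]
ee_rot: [3.141, -0.0, 1.35]
wrist_force: [-2.0, -0.4, 5.5]
width: 0.0702
finger_force: 2.3
```

Contact (5.5 N) with the TCP at 0.0793, so that is the shelf top. I'll lift about 3 mm and push.

{"name": "drive_tool", "arguments": {"series": [[0.07,[0,0,-0.0035],[0,0,0]],[0.07,[-0.006,0,-0.0035],[0,0,0]],[0.07,[-0.014,0,-0.0035],[0,0,0]],[0.07,[-0.022,0,-0.0035],[0,0,0]],[0.07,[-0.03,0,-0.0035],[0,0,0]]]}}

```text
time: 12.45
tool_pos: [0.5448, 0.1003, 0.0815]
ee_rot: [-3.141, -0.0, 1.35]
wrist_force: [0.2, 2.2, -0.5]
width: 0.0701
finger_force: 0.5
```

{"name": "drive_tool", "arguments": {"series": [[0.07,[-0.008,0,0],[0,0,0]],[0.07,[-0.016,0,0],[0,0,0]]]}}

```text
time: 12.7
tool_pos: [0.5414, 0.0846, 0.0818]
ee_rot: [-3.141, -0.0, 1.35]
wrist_force: [-0.3, 0.5, -1.5]
width: 0.0703
finger_force: 0.5
```

{"name": "drive_tool", "arguments": {"series": [[0.07,[-0.01,0,0],[0,0,0]],[0.07,[-0.02,0,0],[0,0,0]],[0.07,[-0.03,0,0],[0,0,0]],[0.07,[-0.04,0,0],[0,0,0]],[0.07,[-0.05,0,0],[0,0,0]]]}}

```text
time: 13.32
tool_pos: [0.5305, 0.0357, 0.0819]
ee_rot: [3.141, -0.0, 1.35]
wrist_force: [-0.6, 0.9, -1.0]
width: 0.0698
finger_force: 0.5
```

```bash
python3 - <<'E'
from h import *
np.set_printoptions(precision=4,suppress=True)
o=robot.get_obs();t=imaging.snapshot("side");print(o["wrist_force"])
a=.22; M=np.array([[np.cos(a),-np.sin(a)],[np.sin(a),np.cos(a)]]); print("tcp",M@o["tool_pos"][:2])
cv2.imwrite("pics/w5.png",cv2.resize(t[130:270,190:310],(514,600),interpolation=2)[:,:,::-1])
E
```

```text
[-0.5977  0.9256 -0.989 ]
tcp [0.5099 0.1506]
```

View pics/w5.png

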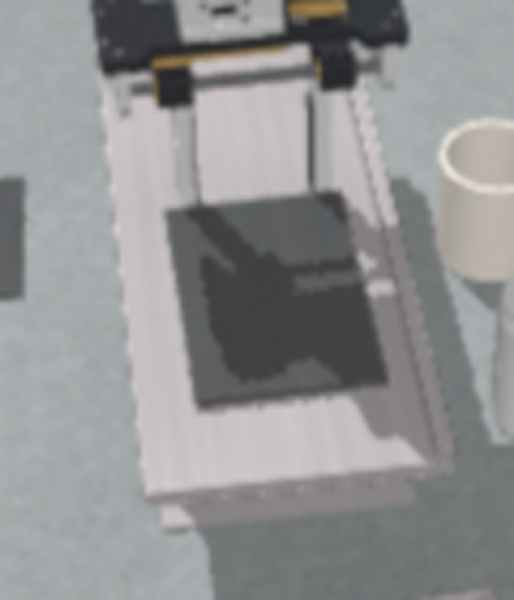

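The tips are against the plate and it is moving straight. In side-view pixels, the plate's left corners are (228.5,179.5) and (270,175). Its front corners are (236,224) and (280,219), and the shelf's end corner is (224.5,246).

```bash
python3 - <<'E'
from h import *
np.set_printoptions(precision=4,suppress=True)
a=.22; M=np.array([[np.cos(a),-np.sin(a)],[np.sin(a),np.cos(a)]])
P=ray("side",[(228.5,179.5),(270,175),(235.8,223.8),(280,219.4)],.096)[:,:2];print(P@M.T)
print("shelf end",ray("side",[(224.5,246),(286,241)],.09)[:,:2]@M.T)
E
```

```text
[[ 0.4553  0.134 ]
 [ 0.5653  0.1335]
 [ 0.4552 -0.0223]
 [ 0.5618 -0.0252]]
shelf end [[ 0.4215 -0.0805]
 [ 0.5641 -0.0883]]
```

{"name": "drive_tool", "arguments": {"series": [[0.07,[-0.01,0,0],[0,0,0]],[0.07,[-0.02,0,0],[0,0,0]],[0.07,[-0.03,0,0],[0,0,0]],[0.07,[-0.04,0,0],[0,0,0]],[0.07,[-0.05,0,0],[0,0,0]]]}}

```text
time: 14.0
tool_pos: [0.5196, -0.013, 0.082]
ee_rot: [3.141, -0.0, 1.35]
wrist_force: [-0.6, 1.1, 1.1]
width: 0.0698
finger_force: 0.9
```

{"name": "drive_tool", "arguments": {"series": [[0.07,[-0.01,0,0],[0,0,0]],[0.07,[-0.02,0,0],[0,0,0]],[0.07,[-0.03,0,0],[0,0,0]],[0.07,[-0.04,0,0],[0,0,0]],[0.07,[-0.048,0,0],[0,0,0]]]}}

```text
time: 14.62
tool_pos: [0.5091, -0.0599, 0.082]
ee_rot: [3.141, -0.0, 1.35]
wrist_force: [0.2, 2.3, 1.4]
width: 0.0699
finger_force: 1.1
```

```bash
python3 - <<'E'
from h import *
o=robot.get_obs();t=imaging.snapshot("side")
a=.22; M=np.array([[np.cos(a),-np.sin(a)],[np.sin(a),np.cos(a)]]); print("tcp",M@o["tool_pos"][:2])
cv2.imwrite("pics/w6.png",cv2.resize(t[170:290,200:320],(600,600),interpolation=2)[:,:,::-1])
E
```

```text
tcp [0.50987722 0.05265936]
```

View pics/w6.png

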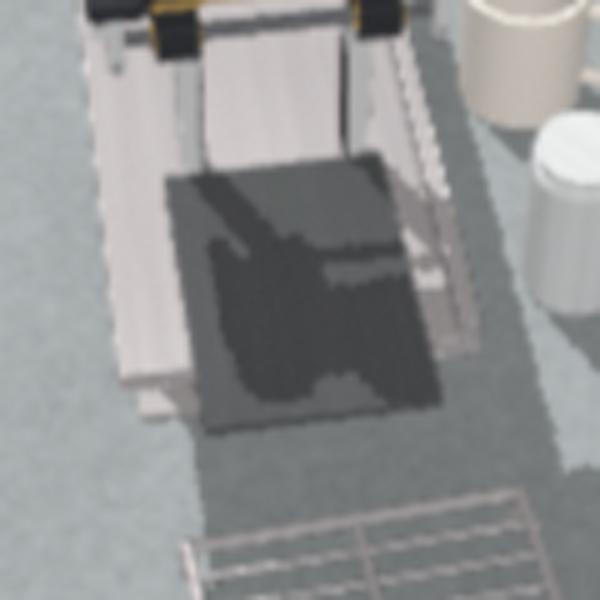

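The plate now sticks out past the shelf's end. Its front corners are at side-view pixels (241.4,255) and (288,250), and its rear corners at (233,205.6) and (276,201). The shelf corner is at (224,245.5).

```bash
python3 - <<'E'
from h import *
np.set_printoptions(precision=4,suppress=True)
a=.22; M=np.array([[np.cos(a),-np.sin(a)],[np.sin(a),np.cos(a)]])
print(ray("side",[(233.2,205.6),(276,201),(241.4,255),(287.8,250)],.096)[:,:2]@M.T)
print("shelf end",ray("side",[(224,245.5),(238,244.5)],.09)[:,:2]@M.T)
E
```

```text
[[ 0.4562  0.0383]
 [ 0.5635  0.037 ]
 [ 0.4561 -0.1172]
 [ 0.5618 -0.1196]]
shelf end [[ 0.4205 -0.0789]
 [ 0.4528 -0.081 ]]
```

The overhang is about 40 mm, so I'll push 10 mm more, then back off and lift.

{"name": "drive_tool", "arguments": {"series": [[0.07,[-0.005,0,0],[0,0,0]],[0.07,[-0.01,0,0],[0,0,0]],[0.07,[-0.01,0,0],[0,0,0]],[0.07,[0.01,0,0],[0,0,0]],[0.07,[0.03,0,0],[0,0,0]]]}}

```text
time: 15.3
tool_pos: [0.5156, -0.0303, 0.0817]
ee_rot: [-3.141, 0.001, 1.349]
wrist_force: [0.1, -0.4, -0.5]
width: 0.0699
finger_force: 0.0
```

{"name": "drive_tool", "arguments": {"series": [[0.07,[0.01,0,-0.03],[0,0,0]],[0.07,[0.03,0,-0.08],[0,0,0]],[0.07,[0.08,0,-0.12],[0,0,0]],[0.07,[0.13,0,-0.13],[0,0,0]],[0.07,[0.15,0,-0.13],[0,0,0]]]}}

```text
time: 15.92
tool_pos: [0.5494, 0.1182, 0.2131]
ee_rot: [3.139, 0.0, 1.352]
wrist_force: [0.1, 0.5, -0.9]
width: 0.0699
finger_force: 0.0
```

```bash
python3 - <<'E'
from h import *
o=robot.get_obs();t=imaging.snapshot("side");s=imaging.snapshot("scene")
cv2.imwrite("pics/w7.png",np.hstack([cv2.resize(t[170:290,200:300],(400,480),interpolation=2),cv2.resize(s[150:270,150:250],(400,480),interpolation=2)])[:,:,::-1])
E
```

```text
(no output)
```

View pics/w7.png

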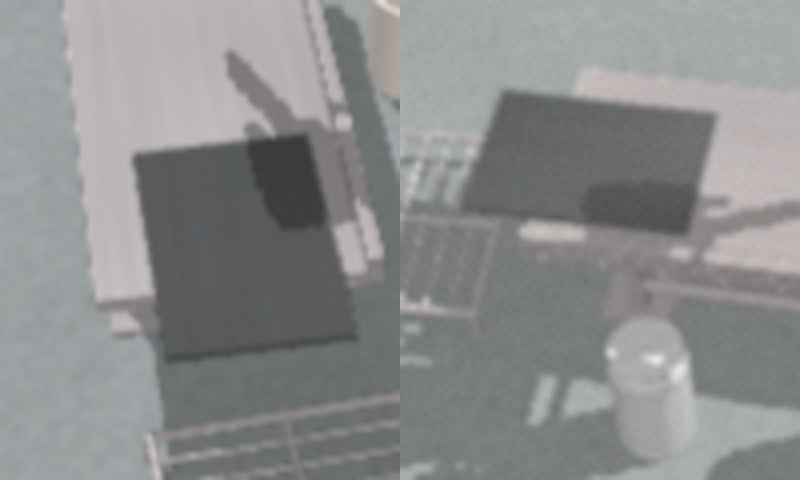

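The plate lies flat and straight, overhanging the rack end. I'll check the overhang in both views.

```bash
python3 - <<'E'
from h import *
np.set_printoptions(precision=4,suppress=True)
a=.22; M=np.array([[np.cos(a),-np.sin(a)],[np.sin(a),np.cos(a)]])
print(ray("side",[(233.5,208.75),(276.75,204),(241.75,258.7),(289,253.5)],.096)[:,:2]@M.T,ray("side",[(224.5,245.5)],.09)[:,:2]@M.T)
print(ray("scene",[(229.2,178.2),(222.5,208.5),(175.7,172.5),(166.5,202)],.096)[:,:2]@M.T,ray("scene",[(195,168)],.09)[:,:2]@M.T,ray("scene",[(180.5,206.5)],.09)[:,:2]@M.T)
E
```

```text
[[ 0.4557  0.0276]
 [ 0.5635  0.0265]
 [ 0.4555 -0.1276]
 [ 0.5625 -0.1298]] [[ 0.4217 -0.0791]]
[[ 0.454   0.0343]
 [ 0.5647  0.0368]
 [ 0.4543 -0.1243]
 [ 0.5643 -0.1215]] [[ 0.4239 -0.0746]] [[ 0.5698 -0.081 ]]
```

```bash
python3 -c "
from bench import robot; print(robot.close_job())"
```

```text
the job is handed in; nothing more can be done
None
```

The plate now lies flat and straight along the shelf, sticking out about 5 cm (46–51 mm in the two views) past the rack end; the fingers never touched the tub, shaker or mug, and the job was handed in at about 16 s.

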